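Load the drilling jig and latch its chip-guard gate

TASK

Set the riveted aluminium bracket down flat in the blue-edged nest of the drilling jig and let go of it. Then swing the yellow chip-guard gate shut and push it gently until its sprung tongue rides over the roller and snaps in, so that the gate stays shut by itself. Never press the gate with more than 14 N, do not slam it, and leave the jar, steel bar, screwdriver and marker where they are.

Things in the scene. Friction and masses are not known exactly. Their poses are not given: they have to be found in the camera images.
- bracket_mid (a point): centre (26 mm above the underside) of the loose bracket, 0.15-0.31 kg: foot plate 64 x 50 x 4 mm and on it a closed box section 44 mm long (x), 24 mm wide (y), its top 52 mm above the underside. Its x is the long side, z up. Grip the box across its 24 mm (along y), 35 to 42 mm above the underside. It starts upright on the bench, in one of two places (the rivet jar has the other).
- nest (a point): centre of the nest's floor, 10 mm above the bench: a pocket 74 mm along point y, 60 mm along point x, white floor, blue fence 10 mm high and 6 mm wide. The bracket goes in with its long side (its x) along point y, either way round, 5 mm to spare on each side. Axes are the guard's: -x points out through the gate opening, z up.
- guard: open-topped aluminium chip guard around the nest, bolted down, new place and yaw each time; origin 10 mm below the nest's centre, same axes as point nest. Base plate 10 mm thick, x -132..110, y -125..125 mm. Walls up to 92 mm above the bench: inner faces at x +90, y -102 and y +102 mm; the gate closes the side at x -95.
- gate_hinge (a point): top end of the gate's vertical hinge axis, 94 mm above the bench; in the guard's axes at x -95, y +95 mm. Its axes are the guard's; it does not turn with the gate.
- gate (a joint): gate angle, rad: 0 when square across the opening (gate reaches from the hinge along the guard's -y); grows as it swings out to the guard's -x side (clockwise from above). Starts 0.56 to 0.84. A light hinge spring (0.5 N at gate_push) swings it open again to 0.55-0.7 whenever it is let go before it is latched; latched it rests between -0.085 and +0.085, depending on how the strike was bolted.
- gate_push (a point): good place to push: outer face of the gate, 155 mm from the hinge axis, 70 mm above the bench. Turns with the gate: push along point +x; point -y points from hinge to free edge. The gate is a panel 180 mm wide, 10 mm thick (hinge axis in mid-thickness), from 14 to 94 mm above the bench, yellow frame and clear pane, 0.35 kg.
- gate_edge (a point): middle of the gate's free edge at the height of the steel tongue, 68 mm above the bench, 180 mm from the hinge axis; axes as gate_push. The tongue stands out 10 mm, is 14 mm deep and 20 mm tall: flat back outwards, long slope inwards, sprung to slide into the edge. It must ride past the strike's roller; then its back rests on the roller.
- strike_side (a point): where the dark strike post stands on the guard, upper end, 92 mm above the bench; axes the guard's. It carries an upright steel roller, 4 mm diameter. The strike is slotted: bolted up to 14 mm further in or out (along x), not shown in this reading, so where the tongue snaps in is not known beforehand and must be felt.
- buffer_side (a point): where the red spring buffer (1.2 N/mm) sits behind the gate's lower free corner; shifts with the strike; axes the guard's. FEEL at gate_push: resistance starts 12 mm before the snap, climbs to 7-11 N, drops sharply (4 N or so) as the tip passes; go 2.5 mm on, below 11 N, so the gate jumps right in; 2 mm deeper it is solid. Push at 15 mm/s or slower.
- rivet_jar: bystander: clear jar with orange lid, 52 mm diameter, 75 mm tall, origin at the centre of its underside. Leave it alone.
- bucking_bar: bystander: dark steel bar 90 x 35 x 30 mm at the left, origin under its centre. Leave it alone.
- screwdriver: bystander: screwdriver with orange handle lying at the left. Leave it alone.
- marker: bystander: blue marker 12 mm thick, 132 mm long, lying at the right. Leave it alone.
There are look-alikes about, which are no part of the job. What is meant by the part that bears bracket_mid is not purple or red, and is the larger of those in its own colour.

How it is judged:
By the outcome, as a careful person would: the job done as asked, in the order asked, and still so for the second after the job is handed in, with the robot touching nothing.
It also fails if it takes over 61 s, if anything falls off the work surface, if the arm or the gripper's body presses on something with over 40 N, if the wrist force passes 120 N, or if a joint passes its speed limit or range.

ROBOT

A 6-joint arm with a two-finger parallel gripper is mounted at the origin on the work surface. World frame = base frame: x ahead of the robot, y to its left, z up, the work surface at z = 0. Lengths are in m, angles in rad, forces in N, time in s.
With the tool pointing down it reaches from about 0.35 to 0.975 m from the base axis. Payload 4.9 kg.
Tool frame: the origin (TCP) lies midway between the tips of the shut fingers; the grasp point (between the pads) lies 19 mm behind it; z points along the fingers, y is the direction in which the jaws open and shut (so a half turn about z gives the same grasp; the last joint's range is limited). The gripper opens to 85 mm and grips with 20 to 120 N. Pads are 22 mm wide; open, the fingers measure 114 mm over their backs; the gripper's body (76 mm by 85 mm) begins 54 mm behind the grasp point. The pads swing forward as they close: fully open they stand 13 mm farther back than shut.
Start: joints at [1.068, 0.053, 1.613, -0, 1.476, -0.119], TCP at [0.234, 0.58, 0.231] pointing down, gripper open.
Joint ranges: [-3.01, 3.01], [-1.01, 2.22], [0.06, 2.58], [-1.02, 4.17], [0.09, 2.62], [-3.14, 3.14]. Speed limits (rad/s): [2.57, 2.57, 3.14, 3.14, 3.14, 3.14].

INTERFACE

Orientations are given as a unit quaternion [w, x, y, z].
In Python, from plant import manip, cams gives the robot as it stands.
- The arm moves only by the tool jog_arm, never from a script. Its argument "targets" is a list of rows, each a list of 4 numbers: the shift along the tool's x, y, z in m, then the turn about the tool's z in degrees. A call has 1 to 5 rows; each row is the pose to reach, as a shift and turn from the pose commanded when the call began, along the tool's axes at that moment; what a row does not reach only later rows make up. A row lasts 1/12 s, in which the tool goes at most 41.7 mm and 7.16 degrees, less where a joint would pass 70% of its speed; a pose out of reach is approached as far as the arm can. A call with a gripper value outside its range is refused whole. "fingers" is the opening, from 0 (shut) to 1 (fully open), set as the call begins (left out, the last holds). The fingers move at their own pace and stop on an object; the grip force is fixed at half the most. Time passes only in rows, so rows that repeat a pose let the fingers close. It gives the time, the measured TCP pose, the force and the opening at its end, in the units of the state.
- manip.state(): the state, without advancing time (a new reading comes with each control period).
- cams.grab_frame(name): name is "scene" or "top"; returns the picture (480x640x3 uint8, red, green, blue); there is no depth.
- cams.get_calibration(name): a dict with "camera_matrix" (3x3 intrinsics, pixels), "distortion" ([k1, k2, p1, p2, k3] as OpenCV has them; the pictures are not rectified), "cam_to_world" (4x4, takes a point from camera to world coordinates). Camera axes: x right, y up, looking along -z (the intrinsics and any distortion apply to the point x, -y, -z); pixel columns grow to the right and rows downward; lengths in m; the calibration is good to about 2 mm. A picture is of the moment at which its call begins. get_calibration takes no time and is no camera call.
- manip.job_done(): hands the job in, once; it reports no verdict.
The state is a dict: "time": time; "joint_pos": joint angles; "joint_vel": joint speeds; "joint_efforts": joint torques, N m; "tool_pos": TCP position; "tool_rot": TCP orientation; "contact_force": force on the tool from outside, world axes, zero at the start; "ft_torque": the same for the moment, N m; "gripper_width": opening from 0.0 (shut) to 1.0 (fully open).
Only numpy, scipy, OpenCV 4.12 (cv2) and the standard library are available. Lean on these libraries where they do the work, as an engineer would, in place of code of your own. Each camera call takes 0.05 s, during which the arm holds its last target. There are 200 camera calls.

## Working session

There is one attempt and no reset: what is moved stays moved. The work goes in short steps, Python scripts to look and compute and a tool call to move; the robot and the scene stay as the last step left them, time stands still between calls to the robot, and variables do not carry over. Pictures are saved under pics/ and viewed, about 8 in all and at most 12, crops included, and the job is handed in when it is done.

Besides the shell and the picture viewer there is one more tool, called after ">>>" as name([rows], argument=value, ...), one row to a line, values as JSON. jog_arm: Moves the arm, as the interface text tells. Its arguments: {"type":"object","properties":{"targets":{"type":"array"},"fingers":{"type":"number"}},"required":["targets"]}

```bash
mkdir -p pics; ls
python3 - <<'E'
from plant import manip,cams
import cv2,numpy as np
np.set_printoptions(precision=4,suppress=True)
for n in("scene","top"):
    f=cams.grab_frame(n); cv2.imwrite(f"pics/{n}0.png",f[:,:,::-1]); c=cams.get_calibration(n)
    for k in c: print(n,k,np.array(c[k]).tolist())
print(manip.state())
E
```

```text
pics
scene camera_matrix [[434.7084602341756, 0.0, 312.0711287746412], [0.0, 434.7084602341756, 240.15999333289415], [0.0, 0.0, 1.0]]
scene distortion [0.009403916780912543, 0.0, 0.0, 0.0, 0.0]
scene cam_to_world [[0.8474634500123583, -0.28944712146543433, 0.44500119636752117, 0.9561793131768505], [0.5305485045669635, 0.4333890717853736, -0.7284862364923385, -0.7065842086801688], [0.01799958874279426, 0.853460178527614, 0.5208471354175848, 0.6192036986607915], [0.0, 0.0, 0.0, 1.0]]
top camera_matrix [[538.638804216531, 0.0, 310.9439487405286], [0.0, 538.638804216531, 246.61675187161973], [0.0, 0.0, 1.0]]
top distortion [-0.048893019503304, 0.0, 0.0, 0.0, 0.0]
top cam_to_world [[0.02126282059865969, 0.9757526272085396, -0.2178410038441394, 0.22464493851319955], [-0.9997708791067186, 0.021289346673438136, -0.0022255355304766286, 0.014862629684300448], [0.002466120509719119, 0.21783841308146576, 0.9759817334539517, 1.4596088621113565], [0.0, 0.0, 0.0, 1.0]]
{'time': 0.1, 'joint_pos': array([ 1.068 ,  0.0533,  1.6142,  0.    ,  1.476 , -0.119 ]), 'joint_vel': array([ 0.0021, -0.0018, -0.0027,  0.0013, -0.0019,  0.    ]), 'joint_efforts': array([  0.    , -39.4903, -37.1362,  -0.0001,   0.0039,   0.    ]), 'tool_pos': array([0.2337, 0.579 , 0.2302]), 'tool_rot': array([-0.0003,  0.1907,  0.9816, -0.0009]), 'contact_force': array([-0.5004,  0.1544, -0.381 ]), 'ft_torque': array([ 0.0086, -0.0172, -0.0046]), 'gripper_width': 0.9985342785451422}
```

View pics/scene0.png

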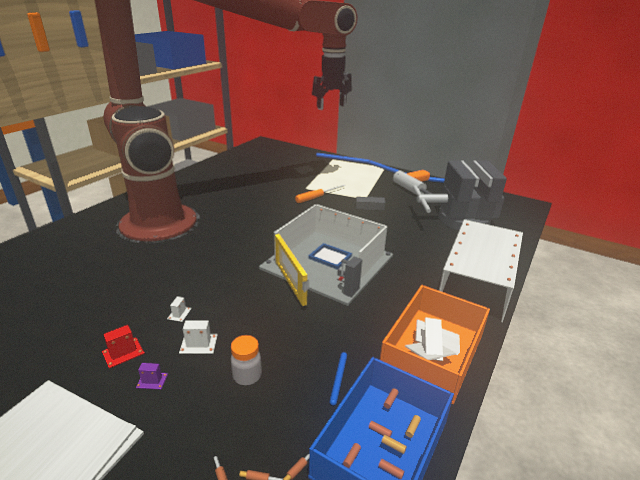

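View pics/top0.png

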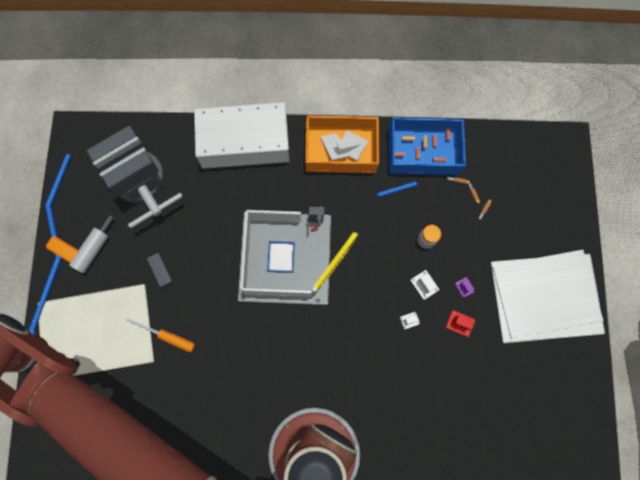

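```bash
cat > h.py <<'E'
from plant import manip,cams
import cv2,numpy as np
np.set_printoptions(precision=4,suppress=True)
def cal(n):
    c=cams.get_calibration(n); return np.array(c["camera_matrix"]),np.array(c["distortion"]),np.array(c["cam_to_world"])
def cast(n,px,z):
    K,D,T=cal(n); p=cv2.undistortPoints(np.array(px,float).reshape(-1,1,2),K,D)[:,0]
    d=np.c_[p[:,0],-p[:,1],-np.ones(len(p))]@T[:3,:3].T; o=T[:3,3]
    return o+d*((z-o[2])/d[:,2:3])
def proj(n,P):
    K,D,T=cal(n); q=(np.atleast_2d(P)-T[:3,3])@T[:3,:3]; q=q*[1,-1,-1]
    return cv2.projectPoints(q.reshape(-1,1,3),np.zeros(3),np.zeros(3),K,D)[0][:,0]
def grab(n,name):
    f=cams.grab_frame(n)[:,:,::-1].copy(); cv2.imwrite(f"pics/{name}.png",f); return f
E
python3 - <<'E'
from h import *
a=cv2.imread("pics/top0.png");b=cv2.imread("pics/scene0.png")
r=lambda im,x,y,w,h:cv2.resize(im[y:y+h,x:x+w],(400,300),interpolation=cv2.INTER_CUBIC)
o=np.vstack([np.hstack([r(a,396,262,60,45),r(b,160,310,80,60)]),np.hstack([r(a,230,200,140,105),r(b,255,195,150,112)])])
cv2.imwrite("pics/crop1.png",o)
E
```

```text
(no output)
```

View pics/crop1.png

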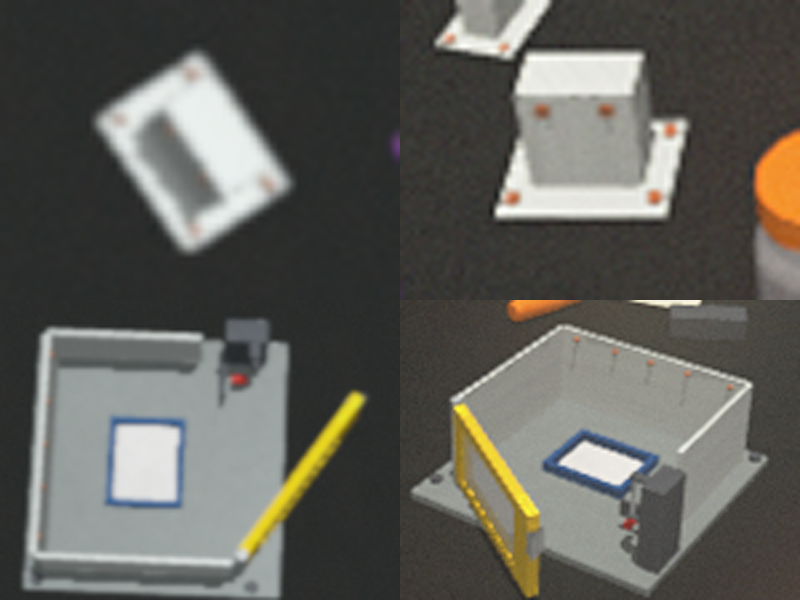

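Run:
```python
from h import *
a=cv2.imread("pics/top0.png")
def rect(n,pts,z):
    w=cast(n,pts,z)[:,:2]; c=w.mean(0); e=np.roll(w,-1,0)-w
    print(n,c,"sides",np.linalg.norm(e,axis=1)*1e3,"ang",np.degrees(np.arctan2(e[:,1],e[:,0]))); return w
def hull4(m):
    c=max(cv2.findContours(m,0,1)[0],key=cv2.contourArea); return c[:,0].astype(float)
hsv=cv2.cvtColor(a,cv2.COLOR_BGR2HSV)
# bracket mask
m=(a.min(2)>110).astype(np.uint8); s=np.zeros_like(m); s[262:307,404:445]=m[262:307,404:445]
c=hull4(s); w=cast("top",c,.004)[:,:2]; r=cv2.minAreaRect((w*1000).astype(np.float32)); print("foot",r)
rect("top",np.array([[198,50],[292,185],[188,252],[97,120]])/6.667+[396,262],.004)
print("scene corners",cast("scene",[[179.2,353.2],[213.8,353.6],[217.4,334.4]],.004))
# box top in scene view: corners
rect("scene",np.array([[123,52],[243,54],[251,97],[116,95]])/5+[160,310],.052)
# nest
blue=cv2.inRange(hsv,(100,100,40),(130,255,255)); s=np.zeros_like(blue); s[235:285,260:305]=blue[235:285,260:305]
c=hull4(s); w=cast("top",c,.020)[:,:2]; print("nest outer",cv2.minAreaRect((w*1000).astype(np.float32)))
ww=cv2.inRange(hsv,(0,0,185),(180,40,255)); s=np.zeros_like(ww); s[235:285,260:305]=ww[235:285,260:305]
c=hull4(s); w=cast("top",c,.010)[:,:2]; print("nest floor",cv2.minAreaRect((w*1000).astype(np.float32)))
y=cv2.inRange(hsv,(22,120,120),(35,255,255)); s=np.zeros_like(y); s[225:300,300:365]=y[225:300,300:365]
c=hull4(s); w=cast("top",c,.094)[:,:2]; print("gate",cv2.minAreaRect((w*1000).astype(np.float32)), w[[w[:,0].argmax(),w[:,0].argmin()]])
# back wall / side wall top corners at z .092
P=np.array([[45,330],[35,556],[203,338],[240,562]])-[0,300]
print("wall corners",cast("top",P/2.857+[230,200],.092))
b=cv2.imread("pics/scene0.png");hb=cv2.cvtColor(b,cv2.COLOR_BGR2HSV)
blue=cv2.inRange(hb,(100,100,40),(130,255,255)); s=np.zeros_like(blue); s[235:275,300:360]=blue[235:275,300:360]
c=hull4(s); w=cast("scene",c,.020)[:,:2]; print("scene nest outer",cv2.minAreaRect((w*1000).astype(np.float32)))
print("jar",cast("top",[[431,233]],.075))
```

```text
foot ((450.8749694824219, -294.6368713378906), (67.73482513427734, 54.56808090209961), 33.13892364501953)
top [ 0.4497 -0.296 ] sides [66.7831 51.8783 64.7847 51.9479] ang [-146.0018  123.1629   34.0515  -54.6317]
scene corners [[ 0.4392 -0.3331  0.004 ]
 [ 0.4945 -0.2985  0.004 ]
 [ 0.4649 -0.2565  0.004 ]]
scene [ 0.4532 -0.2938] sides [45.6729 24.6533 50.1144 23.7335] ang [  31.7119  -39.6868 -148.1509  130.0033]
nest outer ((555.6859130859375, 100.58088684082031), (11.138565063476562, 66.02371215820312), 3.696772575378418)
nest floor ((518.1002197265625, 100.94447326660156), (61.006568908691406, 72.8642807006836), 89.05268859863281)
gate ((495.917236328125, -48.639312744140625), (19.13758087158203, 177.98141479492188), 55.162410736083984) [[ 0.5711 -0.0964]
 [ 0.4215  0.0002]]
wall corners [[0.6239 0.1923 0.092 ]
 [0.4134 0.1913 0.092 ]
 [0.6194 0.046  0.092 ]
 [0.4121 0.0077 0.092 ]]
scene nest outer ((516.91796875, 98.34191131591797), (85.46734619140625, 71.93375396728516), 0.5036056041717529)
jar [[ 0.5777 -0.3001  0.075 ]]
```

```bash
cat >> h.py <<'E'
def pose():
    s=manip.state(); q=s["tool_rot"]; return np.r_[s["tool_pos"],np.degrees(2*np.arctan2(q[2],q[1]))]
def plan(*wps,start=None):
    "wps: x,y,z,theta (deg heading of tool x, tool down); prints one call (<=205mm, <=35deg) per line"
    p=pose() if start is None else np.array(start,float); print("from",p)
    for w in wps:
        w=np.array(w,float); dt=(w[3]-p[3]+180)%360-180
        n=int(np.ceil(max(np.linalg.norm(w[:3]-p[:3])/.205,abs(dt)/35,1e-9))); st=(w[:3]-p[:3])/n
        for i in range(n):
            t=np.radians(p[3]); x=np.array([np.cos(t),np.sin(t),0]); y=np.array([np.sin(t),-np.cos(t),0])
            print([round(float(v),4) for v in(st@x,st@y,-st[2])],round(-dt/n,1)); p[:3]+=st; p[3]+=dt/n
E
python3 -c "
from h import *
plan((.47,.02,.23,68),(.451,-.2945,.14,33),(.451,-.2945,.018,33))"
```

```text
from [  0.2337   0.579    0.2302 158.0112]
[-0.1428, -0.1433, 0.0001] 30.0
[-0.1953, -0.0527, 0.0001] 30.0
[-0.1955, 0.052, 0.0001] 30.0
[-0.1494, 0.0501, 0.045] 17.5
[-0.1274, 0.0927, 0.045] 17.5
[0.0, 0.0, 0.122] -0.0
```

>>> jog_arm([
  [-0.029, -0.029, 0, 6],
  [-0.057, -0.057, 0, 12],
  [-0.086, -0.086, 0, 18],
  [-0.114, -0.114, 0, 24],
  [-0.143, -0.143, 0, 30],
])

```text
time: 0.52
tool_pos: [0.313, 0.3916, 0.2306]
tool_rot: [-0.0, 0.44, 0.898, -0.0]
contact_force: [0.8, 0.8, 0.3]
gripper_width: 0.998
```

>>> jog_arm([
  [-0.039, -0.0105, 0, 6],
  [-0.078, -0.021, 0, 12],
  [-0.117, -0.0315, 0, 18],
  [-0.156, -0.042, 0, 24],
  [-0.195, -0.053, 0, 30],
])

```text
time: 0.93
tool_pos: [0.3914, 0.2052, 0.231]
tool_rot: [0.0, 0.658, 0.753, -0.0]
contact_force: [0.5, -0.1, 0.1]
gripper_width: 1.0
```

>>> jog_arm([
  [-0.039, 0.0105, 0, 6],
  [-0.078, 0.021, 0, 12],
  [-0.117, 0.0315, 0, 18],
  [-0.156, 0.042, 0, 24],
  [-0.195, 0.052, 0, 30],
])

```text
time: 1.35
tool_pos: [0.4702, 0.0192, 0.231]
tool_rot: [-0.0, 0.831, 0.557, 0.0]
contact_force: [1.1, -0.2, 0.9]
gripper_width: 1.0
```

```bash
python3 -c "
from h import *
print(manip.state()['time'],manip.state()['contact_force'])
plan((.451,-.2945,.14,33),(.451,-.2945,.018,33))"
```

```text
1.35 [ 1.0944 -0.2001  0.9388]
from [ 0.4702  0.0192  0.231  67.694 ]
[-0.1488, 0.0507, 0.0455] 17.3
[-0.1269, 0.0927, 0.0455] 17.3
[-0.0, -0.0, 0.122] -0.0
```

>>> jog_arm([
  [-0.03, 0.01, 0.009, 3.5],
  [-0.06, 0.02, 0.018, 7],
  [-0.089, 0.03, 0.027, 10.4],
  [-0.119, 0.04, 0.036, 13.8],
  [-0.149, 0.051, 0.0455, 17.3],
])

```text
time: 1.77
tool_pos: [0.4609, -0.1374, 0.1851]
tool_rot: [-0.0, 0.904, 0.427, -0.0]
contact_force: [1.1, 0.4, 0.9]
gripper_width: 1.0
```

>>> jog_arm([
  [-0.026, 0.019, 0.009, 3.5],
  [-0.051, 0.037, 0.018, 7],
  [-0.077, 0.056, 0.027, 10.4],
  [-0.102, 0.074, 0.036, 13.8],
  [-0.127, 0.0927, 0.0455, 17.3],
])

```text
time: 2.18
tool_pos: [0.4522, -0.2944, 0.1395]
tool_rot: [-0.0, 0.958, 0.286, -0.0]
contact_force: [0.8, -0.2, -0.3]
gripper_width: 1.0
```

```bash
python3 -c "
from h import *
f=grab('scene','s1')
cv2.imwrite('pics/c2.png',cv2.resize(f[210:370,110:310],(800,640))[:600])
plan((.451,-.2945,.018,33))
print(proj('scene',[[.451,-.2945,.052],[.451,-.2945,.14]]))"
```

```text
from [ 0.451  -0.2984  0.1375 32.9142]
[0.0022, -0.0033, 0.1195] -0.1
[[195.5424 324.6369]
 [189.558  287.4349]]
```

View pics/c2.png

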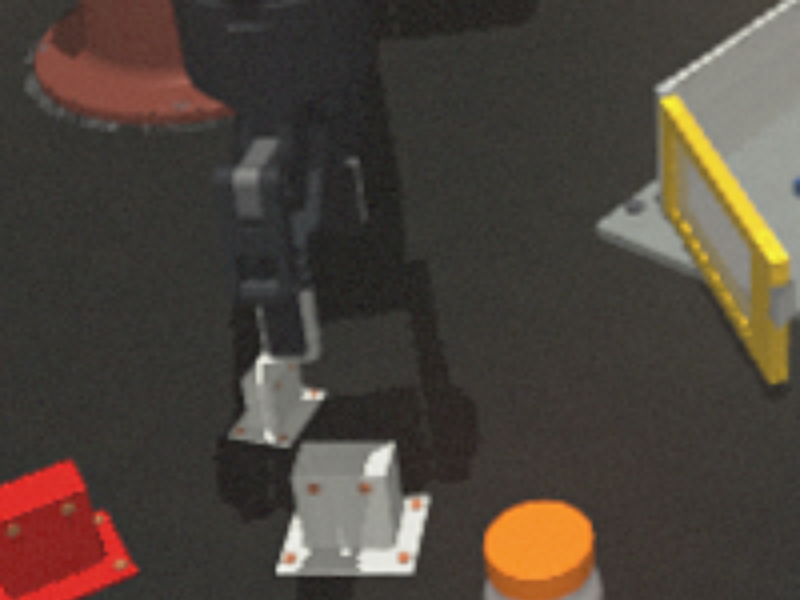

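>>> jog_arm([
  [0.001, 0, 0.02, 0],
  [0.002, 0, 0.04, 0],
  [0.002, 0, 0.06, 0],
  [0.002, 0, 0.07, 0],
  [0.002, 0, 0.07, 0],
], fingers=0.65)

```text
time: 2.65
tool_pos: [0.4525, -0.2902, 0.0669]
tool_rot: [-0.003, 0.958, 0.287, -0.002]
contact_force: [-0.2, 0.0, -0.7]
gripper_width: 0.649
```

```bash
python3 -c "
from h import *
f=grab('scene','s2')
cv2.imwrite('pics/c3.png',cv2.resize(f[250:370,130:290],(800,600)))
f=cams.grab_frame('top')
plan((.451,-.2945,.018,33))
t=np.radians(-57);d=np.array([np.cos(t),np.sin(t),0])
c=np.array([.451,-.2945,.075])
print(proj('scene',[c,c+.028*d,c-.028*d]),proj('top',[[.42,-.25,.0]]),cast('top',[[409,321]],.004))"
```

```text
from [ 0.4546 -0.2918  0.0704 33.424 ]
[-0.0045, 0.0003, 0.0524] 0.4
[[194.0452 315.3187]
 [190.6938 325.7106]
 [197.2021 305.5264]] [[408.2116 295.3611]] [[ 0.35   -0.2503  0.004 ]]
```

View pics/c3.png

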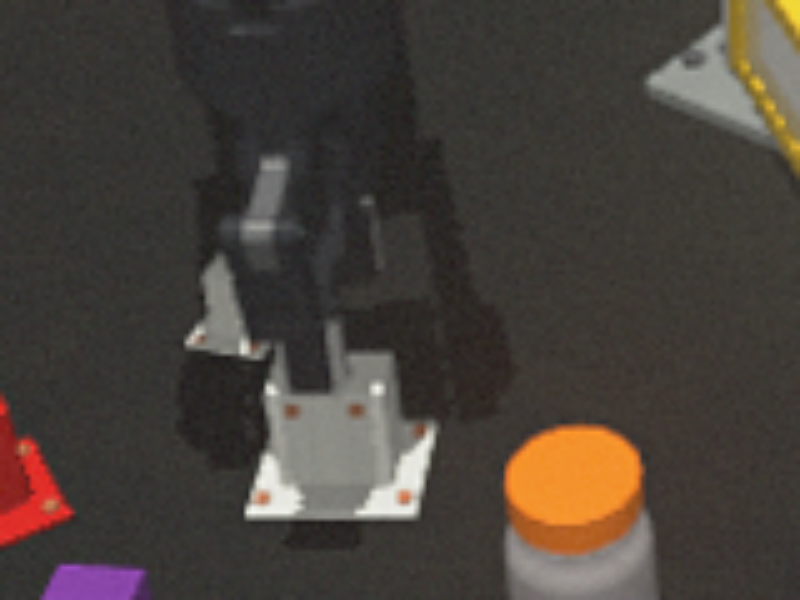

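>>> jog_arm([
  [-0.001, 0, 0.012, 0],
  [-0.002, 0, 0.024, 0],
  [-0.003, 0, 0.034, 0],
  [-0.003, 0, 0.04, 0],
  [-0.003, 0, 0.04, 0],
])

```text
time: 3.17
tool_pos: [0.4507, -0.2925, 0.028]
tool_rot: [-0.002, 0.958, 0.287, -0.001]
contact_force: [-0.7, 0.2, -0.1]
gripper_width: 0.652
```

>>> jog_arm([
  [0, 0, 0, 0],
  [0, 0, 0, 0],
  [0, 0, 0, 0],
])

```text
time: 3.42
tool_pos: [0.4525, -0.2939, 0.0309]
tool_rot: [0.001, 0.958, 0.287, 0.0]
contact_force: [1.0, -0.3, -0.1]
gripper_width: 0.647
```

>>> jog_arm([
  [-0.001, 0, 0.006, 0],
  [-0.001, 0, 0.011, 0],
  [-0.001, 0, 0.011, 0],
  [-0.001, 0, 0.011, 0],
  [-0.001, 0, 0.011, 0],
])

```text
time: 3.83
tool_pos: [0.4511, -0.2941, 0.0192]
tool_rot: [-0.0, 0.958, 0.287, -0.0]
contact_force: [-0.4, 0.1, 0.5]
gripper_width: 0.651
```

>>> jog_arm([
  [0, 0, 0, 0],
  [0, 0, 0, 0],
  [0, 0, 0, 0],
  [0, 0, 0, 0],
  [0, 0, 0, 0],
], fingers=0.0)

```text
time: 4.25
tool_pos: [0.4515, -0.2943, 0.0196]
tool_rot: [0.0, 0.958, 0.287, 0.0]
contact_force: [-0.1, 0.4, 1.4]
gripper_width: 0.27
```

>>> jog_arm([
  [0, 0, 0, 0],
  [0, 0, 0, 0],
  [0, 0, 0, 0],
  [0, 0, 0, 0],
  [0, 0, 0, 0],
])

```text
time: 4.67
tool_pos: [0.4515, -0.2943, 0.0197]
tool_rot: [0.0, 0.958, 0.287, 0.0]
contact_force: [0.1, 0.8, 2.1]
gripper_width: 0.271
```

```bash
python3 -c "
from h import *
plan((.4515,-.2943,.165,33.3),(.5175,.1,.165,0),(.5175,.1,.06,0))"
```

```text
from [ 0.4515 -0.2943  0.0197 33.4093]
[0.0, -0.0, -0.1453] 0.1
[0.1358, -0.1467, 0.0] 16.7
[0.0881, -0.1794, 0.0] 16.7
[-0.0, -0.0, 0.105] -0.0
```

>>> jog_arm([
  [0, 0, -0.02, 0],
  [0, 0, -0.05, 0],
  [0, 0, -0.085, 0],
  [0, 0, -0.12, 0],
  [0, 0, -0.145, 0],
])

```text
time: 5.08
tool_pos: [0.4512, -0.2941, 0.1662]
tool_rot: [0.0, 0.958, 0.287, 0.0]
contact_force: [0.4, -0.4, -2.4]
gripper_width: 0.271
```

>>> jog_arm([
  [0.02, -0.022, 0, 2],
  [0.05, -0.054, 0, 6],
  [0.08, -0.086, 0, 10],
  [0.109, -0.118, 0, 14],
  [0.136, -0.147, 0, 16.7],
])

```text
time: 5.5
tool_pos: [0.482, -0.0983, 0.1628]
tool_rot: [-0.001, 0.99, 0.143, -0.001]
contact_force: [0.8, -0.2, -3.4]
gripper_width: 0.274
```

>>> jog_arm([
  [0.02, -0.04, 0, 4],
  [0.039, -0.079, 0, 8],
  [0.057, -0.117, 0, 12],
  [0.074, -0.152, 0, 15],
  [0.088, -0.179, 0, 16.7],
])

```text
time: 5.92
tool_pos: [0.5147, 0.0993, 0.1628]
tool_rot: [-0.0, 1.0, -0.0, -0.001]
contact_force: [0.1, -0.7, -2.1]
gripper_width: 0.272
```

>>> jog_arm([
  [0, 0, 0, 0],
  [0, 0, 0, 0],
  [0, 0, 0, 0],
])

```text
time: 6.17
tool_pos: [0.515, 0.0963, 0.1629]
tool_rot: [0.0, 1.0, 0.0, -0.001]
contact_force: [-0.4, 0.3, -2.5]
gripper_width: 0.272
```

```bash
python3 -c "
from h import *
f=grab('scene','s3')
cv2.imwrite('pics/c4.png',cv2.resize(f[140:320,240:420],(600,600)))
print(manip.state()['gripper_width'],manip.state()['contact_force'])
plan((.5175,.1,.06,0))
print(proj('scene',[[.5175,.1,.145],[.5175,.1,.010]]))"
```

```text
0.2706413702548604 [ 0.0293 -1.7056 -2.6913]
from [ 0.5152  0.0957  0.1632 -0.0193]
[0.0023, -0.0043, 0.1032] -0.0
[[332.1795 209.8381]
 [329.9334 257.307 ]]
```

View pics/c4.png

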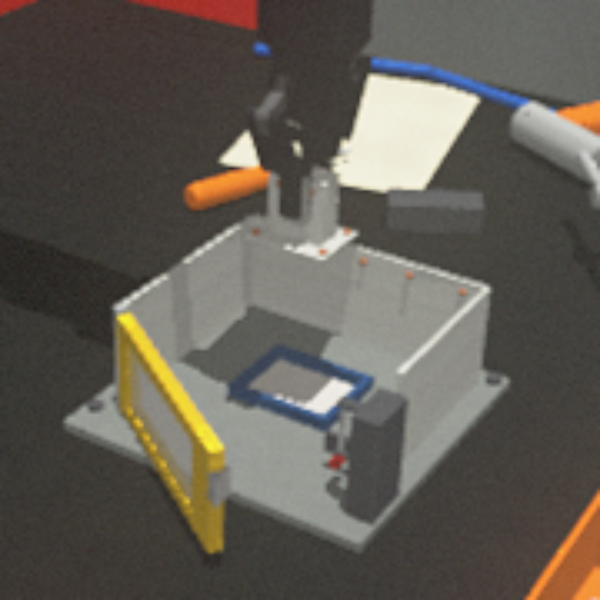

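```bash
python3 -c "
from h import *
w=cast('scene',[[347.1,209.9],[336.6,217.4]],.1475);print(w, w.mean(0)-[.032,0,0])
# nest inner right corners etc same crop: outer top corners of fence
q=np.array([[282,346],[374,382],[323,424],[231,384]])/3.3333+[240,140]
v=cast('scene',q,.020);print(v,v.mean(0))
plan((.5175,.0997,.06,0))"
```

```text
[[0.5492 0.1152 0.1475]
 [0.5468 0.0689 0.1475]] [0.516  0.092  0.1475]
[[0.4812 0.1342 0.02  ]
 [0.5653 0.1285 0.02  ]
 [0.5602 0.0588 0.02  ]
 [0.4768 0.0664 0.02  ]] [0.5209 0.097  0.02  ]
from [ 0.5152  0.0957  0.1632 -0.0193]
[0.0023, -0.004, 0.1032] -0.0
```

```bash
python3 -c "
from h import *
def ang(a,b): d=b-a; print(np.degrees(np.arctan2(d[1],d[0])),np.linalg.norm(d))
s=cast('scene',np.array([[65,422],[360,548],[508,380]])/3.3333+[240,140],.010);print(s);ang(s[0],s[1]);ang(s[1],s[2])
t=cast('top',np.array([[288,43],[281,297],[23,287]])/2.857+[230,200],.010);print(t);ang(t[1],t[0]);ang(t[1],t[2])
s=cast('scene',np.array([[247,222],[487,290]])/3.3333+[240,140],.092);print(s);ang(s[0],s[1])
a=cv2.imread('pics/top0.png');hsv=cv2.cvtColor(a,cv2.COLOR_BGR2HSV)
m=np.zeros((480,640),np.uint8);sl=np.s_[238:275,264:298]
m[sl]=(cv2.inRange(hsv,(0,0,170),(180,45,255)))[sl]
ys,xs=np.nonzero(m)
# subpixel line fits of floor edges
g=a[:,:,2].astype(float)  # red: white high, blue low
E={}
L=[];R=[];T=[];B=[]
for y in range(246,268):
  r=g[y,262:300];i=np.nonzero(r>130)[0];
  l,k=i[0],i[-1]
  L.append((262+l-(r[l]-130)/(r[l]-r[l-1]),y));R.append((262+k+(r[k]-130)/(r[k]-r[k+1]),y))
for x in range(272,291):
  r=g[236:280,x];i=np.nonzero(r>130)[0];l,k=i[0],i[-1]
  T.append((x,236+l-(r[l]-130)/(r[l]-r[l-1])));B.append((x,236+k+(r[k]-130)/(r[k]-r[k+1])))
for n,p in zip('LRTB',(L,R,T,B)):
  w=cast('top',p,.010); v=cv2.fitLine(w[:,:2].astype(np.float32),cv2.DIST_HUBER,0,.01,.01).ravel();print(n,np.degrees(np.arctan2(v[1],v[0])),v[2:])
"
```

```text
[[ 0.3947 -0.0306  0.01  ]
 [ 0.6426 -0.0381  0.01  ]
 [ 0.6439  0.2024  0.01  ]]
-1.7319906534005607 0.24801683208654182
89.70344572432576 0.24044509275168235
[[ 0.6398 -0.0354  0.01  ]
 [ 0.3909 -0.0321  0.01  ]
 [ 0.395   0.2118  0.01  ]]
-0.7578762399143592 0.24889539373687344
89.04069078195542 0.24392155587919723
[[0.4191 0.1794 0.092 ]
 [0.6245 0.185  0.092 ]]
1.5557346562959802 0.20548728616308784Traceback (most recent call last):
  File "<string>", line 18, in <module>
    L.append((262+l-(r[l]-130)/(r[l]-r[l-1]),y));R.append((262+k+(r[k]-130)/(r[k]-r[k+1]),y))
                                                                                  ~^^^^^
IndexError: index 38 is out of bounds for axis 0 with size 38
```

>>> jog_arm([
  [0.0023, -0.004, 0.02, 0.8],
  [0.0023, -0.004, 0.05, 0.8],
  [0.0023, -0.004, 0.08, 0.8],
  [0.0023, -0.004, 0.1, 0.8],
  [0.0023, -0.004, 0.105, 0.8],
])

```text
time: 6.63
tool_pos: [0.5145, 0.0987, 0.0544]
tool_rot: [0.0, 1.0, -0.008, -0.004]
contact_force: [-0.9, -0.8, -4.0]
gripper_width: 0.272
```

>>> jog_arm([
  [0, 0, 0, 0],
  [0, 0, 0, 0],
  [0, 0, 0, 0],
])

```text
time: 6.88
tool_pos: [0.52, 0.1, 0.0615]
tool_rot: [-0.0, 1.0, -0.007, 0.002]
contact_force: [1.4, -0.4, -3.2]
gripper_width: 0.273
```

```bash
python3 -c "
from h import *
f=grab('scene','s4')
cv2.imwrite('pics/c5.png',cv2.resize(f[190:280,270:390],(800,600),interpolation=cv2.INTER_CUBIC))
print(manip.state()['gripper_width'],manip.state()['contact_force'])
plan((.5175,.0997,.030,-.8))"
```

```text
0.2749482033327777 [-1.1759  0.0887 -3.1451]
from [ 0.5201  0.1002  0.0616 -0.8254]
[-0.0026, 0.0005, 0.0316] -0.0
```

View pics/c5.png

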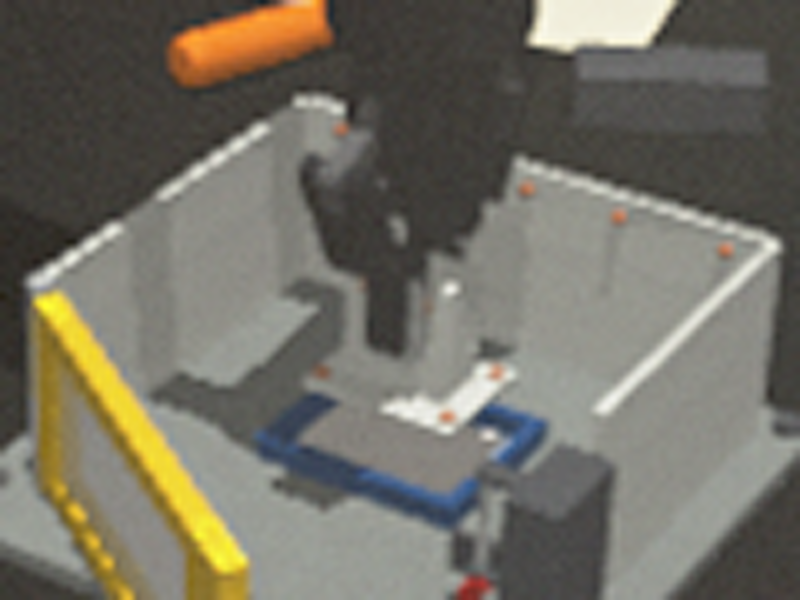

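```bash
python3 -c "
from h import *
c=lambda q,z:cast('scene',np.array(q)/6.6667+[270,190],z)
print(c([[518,372],[450,432]],.0459)); print(c([[548,425],[455,525],[255,437]],.020))
p=pose();print(p)"
```

```text
[[0.5543 0.1217 0.0459]
 [0.5531 0.072  0.0459]]
[[0.5635 0.132  0.02  ]
 [0.5661 0.055  0.02  ]
 [0.4755 0.0636 0.02  ]]
[ 0.5201  0.1002  0.0616 -0.8254]
```

>>> jog_arm([
  [-0.001, 0.001, 0.006, 0],
  [-0.002, 0.001, 0.012, 0],
  [-0.002, 0.001, 0.018, 0],
  [-0.002, 0.001, 0.023, 0],
  [-0.002, 0.001, 0.026, 0],
])

```text
time: 7.35
tool_pos: [0.5154, 0.0994, 0.032]
tool_rot: [0.0, 1.0, -0.007, -0.001]
contact_force: [-0.7, -1.0, -3.0]
gripper_width: 0.27
```

>>> jog_arm([
  [0, 0, 0.001, 0],
  [0, 0, 0.002, 0],
  [0, 0, 0.003, 0],
  [0, 0, 0.003, 0],
  [0, 0, 0.003, 0],
])

```text
time: 7.77
tool_pos: [0.5165, 0.0994, 0.0305]
tool_rot: [0.0, 1.0, -0.007, 0.0]
contact_force: [-0.5, -0.2, -2.1]
gripper_width: 0.272
```

>>> jog_arm([
  [0, 0, 0.0005, 0],
  [0, 0, 0.001, 0],
  [0, 0, 0.0015, 0],
  [0, 0, 0.0015, 0],
  [0, 0, 0.0015, 0],
])

```text
time: 8.18
tool_pos: [0.5166, 0.0995, 0.0296]
tool_rot: [0.0, 1.0, -0.007, 0.0]
contact_force: [-4.3, -1.0, 5.3]
gripper_width: 0.271
```

>>> jog_arm([
  [0, 0, 0, 0],
  [0, 0, 0, 0],
  [0, 0, 0, 0],
  [0, 0, 0, 0],
  [0, 0, 0, 0],
], fingers=0.6)

```text
time: 8.6
tool_pos: [0.5163, 0.0994, 0.0287]
tool_rot: [0.0, 1.0, -0.007, 0.0]
contact_force: [0.4, -0.1, -0.8]
gripper_width: 0.599
```

>>> jog_arm([
  [0, 0, -0.015, 0],
  [0, 0, -0.04, 0],
  [0, 0, -0.075, 0],
  [0, 0, -0.11, 0],
  [0, 0, -0.14, 0],
])

```text
time: 9.02
tool_pos: [0.5165, 0.0995, 0.171]
tool_rot: [-0.0, 1.0, -0.007, 0.001]
contact_force: [-0.4, 0.1, -0.4]
gripper_width: 0.595
```

```bash
python3 -c "
from h import *
f=grab('scene','s5')
cv2.imwrite('pics/c6.png',cv2.resize(f[190:310,250:410],(800,600),interpolation=cv2.INTER_CUBIC))
print(manip.state()['gripper_width'],pose(), manip.state()['joint_pos'])"
```

```text
0.6014376706307206 [ 0.5203  0.0997  0.1783 -0.7836] [ 0.0488 -0.1467  1.8952  0.      1.3804  1.6333]
```

View pics/c6.png

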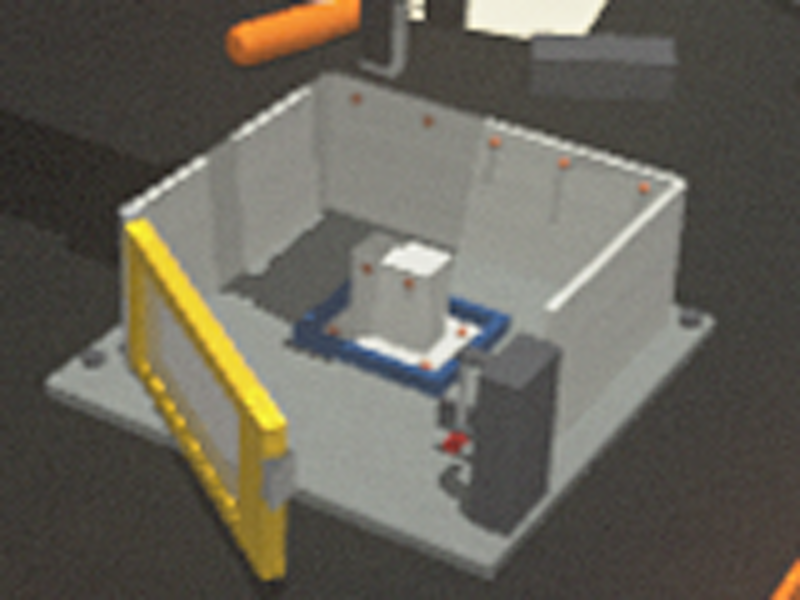

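```bash
cat >> h.py <<'E'
H=np.array([.4212,.006]); YAW=np.radians(-.8)
def gp(alpha,gap=0.,z=.062,off=.0195,r=.155):
    "tool waypoint with finger backs 'gap' outside the gate standing at alpha (rad)"
    t=YAW-alpha; u=np.array([np.cos(t),np.sin(t)]); n=np.array([-np.sin(t),np.cos(t)])
    p=H+r*u-(off+gap)*n; return (p[0],p[1],z,np.degrees(t))
E
python3 -c "
from h import *
a=cv2.imread('pics/s5.png')
b=gp(.59,.05,.178);print(b)
plan(b,gp(.59,.05))"
```

```text
(np.float64(0.5093095655962838), np.float64(-0.13923069389916917), 0.178, np.float64(-34.60450991271857))
from [ 0.5203  0.0997  0.1783 -0.7836]
[-0.0039, 0.1195, 0.0002] 16.9
[0.0311, 0.1155, 0.0002] 16.9
[0.0, 0.0, 0.116] -0.0
```

>>> jog_arm([
  [-0.001, 0.015, 0, 2],
  [-0.002, 0.04, 0, 5],
  [-0.003, 0.07, 0, 9],
  [-0.004, 0.1, 0, 13],
  [-0.004, 0.12, 0, 17],
], fingers=0.0)

```text
time: 9.48
tool_pos: [0.5103, -0.0224, 0.1686]
tool_rot: [0.0, 0.988, -0.157, 0.0]
contact_force: [-0.5, 0.2, 0.2]
gripper_width: -0.001
```

>>> jog_arm([
  [0.007, 0.025, 0, 4],
  [0.014, 0.05, 0, 8],
  [0.021, 0.08, 0, 12],
  [0.027, 0.1, 0, 15],
  [0.031, 0.115, 0, 16.8],
])

```text
time: 9.9
tool_pos: [0.5047, -0.1414, 0.1685]
tool_rot: [0.0, 0.954, -0.299, 0.0]
contact_force: [-0.3, -0.5, 0.1]
gripper_width: 0.0
```

>>> jog_arm([
  [0, 0, 0.02, 0],
  [0, 0, 0.05, 0],
  [0, 0, 0.08, 0],
  [0, 0, 0.105, 0],
  [0, 0, 0.116, 0],
])

```text
time: 10.32
tool_pos: [0.5023, -0.1384, 0.0485]
tool_rot: [-0.0, 0.955, -0.297, -0.003]
contact_force: [-1.2, 0.1, -1.1]
gripper_width: -0.004
```

>>> jog_arm([
  [0, 0, 0, 0],
  [0, 0, 0, 0],
  [0, 0, 0, 0],
  [0, 0, 0, 0],
])

```text
time: 10.65
tool_pos: [0.5067, -0.1401, 0.0551]
tool_rot: [0.0, 0.955, -0.297, 0.002]
contact_force: [-0.2, 0.7, -0.3]
gripper_width: 0.002
```

```bash
python3 -c "
from h import *
f=grab('top','t6'); g=grab('scene','s6')
o=np.hstack([cv2.resize(f[195:315,230:390],(400,300),interpolation=cv2.INTER_CUBIC),cv2.resize(g[190:310,230:390],(400,300),interpolation=cv2.INTER_CUBIC)])
cv2.imwrite('pics/c7.png',o)
print(manip.state()['gripper_width'],manip.state()['contact_force'])
hsv=cv2.cvtColor(f,cv2.COLOR_BGR2HSV)
y=cv2.inRange(hsv,(22,120,120),(35,255,255)); s=np.zeros_like(y); s[225:300,300:365]=y[225:300,300:365]
c=max(cv2.findContours(s,0,1)[0],key=cv2.contourArea)[:,0].astype(float); w=cast('top',c,.094)[:,:2]; print(cv2.minAreaRect((w*1000).astype(np.float32)))
plan(gp(.59,0),gp(.4),gp(.25))"
```

```text
0.0026898531283865747 [-0.3913  0.6664 -0.2895]
((494.14276123046875, -46.5734748840332), (17.87740707397461, 172.74449157714844), 55.527992248535156)
from [  0.5062  -0.1399   0.0547 -34.5792]
[0.0021, -0.0523, -0.0073] 0.0
[0.0009, -0.0296, -0.0] -10.9
[0.0012, -0.0234, -0.0] -8.6
```

View pics/c7.png

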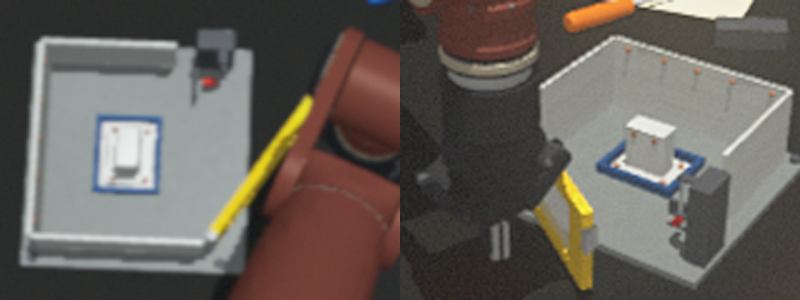

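>>> jog_arm([
  [0, -0.008, -0.002, 0],
  [0.001, -0.018, -0.004, 0],
  [0.001, -0.026, -0.006, 0],
  [0.002, -0.032, -0.007, 0],
  [0.002, -0.036, -0.007, 0],
])

```text
time: 11.17
tool_pos: [0.5282, -0.1101, 0.0604]
tool_rot: [-0.0, 0.955, -0.297, 0.001]
contact_force: [0.2, -0.4, -0.1]
gripper_width: -0.001
```

>>> jog_arm([
  [0, -0.003, 0, 0],
  [0, -0.006, 0, 0],
  [0, -0.009, 0, 0],
  [0, -0.012, 0, 0],
  [0, -0.015, 0, 0],
])

```text
time: 11.58
tool_pos: [0.5356, -0.0984, 0.0596]
tool_rot: [0.0, 0.955, -0.297, -0.0]
contact_force: [-0.5, -0.3, -0.2]
gripper_width: -0.004
```

```bash
python3 -c "
from h import *
print(manip.state()['contact_force'])
plan(gp(.5),gp(.4),gp(.3),gp(.24))"
```

```text
[-0.4623 -0.2529 -0.1526]
from [  0.5356  -0.0984   0.0596 -34.6028]
[0.0027, -0.0155, -0.0024] -5.2
[0.0012, -0.0156, -0.0] -5.7
[0.0012, -0.0156, -0.0] -5.7
[0.0009, -0.0093, -0.0] -3.4
```

>>> jog_arm([
  [0.0005, -0.003, -0.0005, -1],
  [0.001, -0.006, -0.001, -2],
  [0.0015, -0.009, -0.0015, -3],
  [0.002, -0.0125, -0.002, -4.1],
  [0.0027, -0.0155, -0.0024, -5.2],
])

```text
time: 12.0
tool_pos: [0.5469, -0.0872, 0.0623]
tool_rot: [0.0, 0.968, -0.253, 0.0]
contact_force: [-0.0, -0.3, 0.8]
gripper_width: 0.0
```

>>> jog_arm([
  [0.0002, -0.003, 0, -1.1],
  [0.0005, -0.006, 0, -2.3],
  [0.0007, -0.0093, 0, -3.4],
  [0.001, -0.0125, 0, -4.6],
  [0.0012, -0.0156, 0, -5.7],
])

```text
time: 12.42
tool_pos: [0.5555, -0.0741, 0.0622]
tool_rot: [-0.0, 0.979, -0.204, -0.0]
contact_force: [-0.7, -0.5, 0.6]
gripper_width: 0.002
```

>>> jog_arm([
  [0.0002, -0.003, 0, -1.1],
  [0.0005, -0.006, 0, -2.3],
  [0.0007, -0.0093, 0, -3.4],
  [0.001, -0.0125, 0, -4.6],
  [0.0012, -0.0156, 0, -5.7],
])

```text
time: 12.83
tool_pos: [0.5627, -0.0603, 0.0622]
tool_rot: [-0.0, 0.988, -0.155, -0.0]
contact_force: [-1.0, 0.1, 1.3]
gripper_width: -0.001
```

```bash
python3 -c "
from h import *
print(manip.state()['contact_force'])
f=grab('top','t7');g=grab('scene','s7')
for n,f,r in (('top',f,np.s_[225:300,295:365]),('scene',g,np.s_[220:320,270:350])):
  hsv=cv2.cvtColor(f,cv2.COLOR_BGR2HSV)
  y=cv2.inRange(hsv,(22,120,110),(35,255,255)); s=np.zeros_like(y); s[r]=y[r]
  c=np.vstack(cv2.findContours(s,0,1)[0])[:,0].astype(float); print(n,len(c),c[c[:,0].argmax()],c[c[:,1].argmin()],c[c[:,1].argmax()])
  w=cast(n,c,.094)[:,:2]; print(cv2.minAreaRect((w*1000).astype(np.float32)), w[w[:,0].argmax()])
plan(gp(.24),gp(.2),gp(.16),gp(.12))"
```

```text
[-0.9624  0.0758  1.3149]Traceback (most recent call last):
  File "<string>", line 8, in <module>
    c=np.vstack(cv2.findContours(s,0,1)[0])[:,0].astype(float); print(n,len(c),c[c[:,0].argmax()],c[c[:,1].argmin()],c[c[:,1].argmax()])
      ~~~~~~~~~^^^^^^^^^^^^^^^^^^^^^^^^^^^^
    return _nx.concatenate(arrs, 0, dtype=dtype, casting=casting)
           ~~~~~~~~~~~~~~~^^^^^^^^^^^^^^^^^^^^^^^^^^^^^^^^^^^^^^^
ValueError: need at least one array to concatenate
```

```bash
python3 -c "
from h import *
g=cv2.imread('pics/s7.png');cv2.imwrite('pics/c8.png',cv2.resize(g[190:310,240:400],(800,600),interpolation=cv2.INTER_CUBIC))
plan(gp(.24),gp(.2),gp(.16),gp(.12))
for a in (.24,.27,.3,.35):
  t=YAW-a; e=H+.18*np.array([np.cos(t),np.sin(t)]); print(a,(proj('scene',[[*e,.094]])-[240,190])*5)"
```

```text
from [  0.5628  -0.0601   0.0622 -17.9194]
[0.0008, -0.009, 0.0002] -3.4
[0.0007, -0.0062, -0.0] -2.3
[0.0007, -0.0062, -0.0] -2.3
[0.0007, -0.0062, -0.0] -2.3
0.24 [[452.2121 379.7539]]
0.27 [[443.0998 384.5601]]
0.3 [[433.6602 389.2302]]
0.35 [[417.2238 396.6918]]
```

View pics/c8.png

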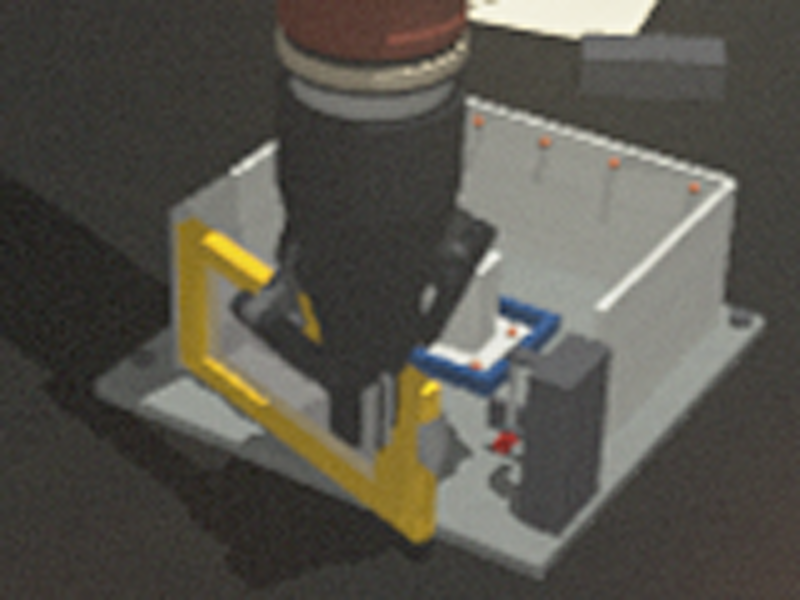

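>>> jog_arm([
  [0.0002, -0.0018, 0, -0.7],
  [0.0004, -0.0036, 0, -1.4],
  [0.0005, -0.0054, 0, -2],
  [0.0006, -0.0072, 0, -2.7],
  [0.0008, -0.009, 0, -3.4],
])

```text
time: 13.35
tool_pos: [0.5663, -0.0522, 0.0622]
tool_rot: [0.0, 0.992, -0.126, 0.0]
contact_force: [-0.3, -0.3, 0.1]
gripper_width: -0.001
```

>>> jog_arm([
  [0.0001, -0.0012, 0, -0.5],
  [0.0003, -0.0025, 0, -0.9],
  [0.0004, -0.0037, 0, -1.4],
  [0.0006, -0.005, 0, -1.8],
  [0.0007, -0.0062, 0, -2.3],
])

```text
time: 13.77
tool_pos: [0.5685, -0.0463, 0.0622]
tool_rot: [0.0, 0.994, -0.107, -0.0]
contact_force: [-0.3, -1.5, -0.6]
gripper_width: -0.002
```

>>> jog_arm([
  [0.0001, -0.001, 0, -0.4],
  [0.0002, -0.002, 0, -0.8],
  [0.0003, -0.003, 0, -1.1],
  [0.0005, -0.004, 0, -1.5],
  [0.0006, -0.005, 0, -1.9],
])

```text
time: 14.18
tool_pos: [0.5701, -0.0416, 0.0622]
tool_rot: [0.0, 0.996, -0.09, -0.0]
contact_force: [0.6, -0.4, 0.3]
gripper_width: 0.0
```

```bash
python3 -c "
from h import *
s=manip.state();print(s['contact_force'],s['ft_torque'])
plan(gp(.15),gp(.13),gp(.11),gp(.09),gp(.07),gp(.05))"
```

```text
[ 0.5996 -0.4121  0.289 ] [-0.0625 -0.0194 -0.0032]
from [  0.5701  -0.0416   0.0622 -10.3511]
[0.0002, -0.0032, 0.0002] -1.0
[0.0004, -0.0031, -0.0] -1.1
[0.0004, -0.0031, -0.0] -1.1
[0.0004, -0.0031, -0.0] -1.1
[0.0004, -0.0031, -0.0] -1.1
[0.0004, -0.0031, -0.0] -1.1
```

>>> jog_arm([
  [0.0001, -0.001, 0, -0.3],
  [0.0002, -0.002, 0, -0.7],
  [0.0003, -0.003, 0, -1.1],
])

```text
time: 14.43
tool_pos: [0.571, -0.0387, 0.0622]
tool_rot: [0.0, 0.997, -0.081, 0.0]
contact_force: [0.3, -0.2, 0.6]
gripper_width: -0.005
```

>>> jog_arm([
  [0.0001, -0.001, 0, -0.3],
  [0.0002, -0.002, 0, -0.7],
  [0.0004, -0.003, 0, -1.1],
])

```text
time: 14.68
tool_pos: [0.5718, -0.0358, 0.0622]
tool_rot: [-0.0, 0.997, -0.071, -0.0]
contact_force: [0.9, -0.4, 0.2]
gripper_width: -0.002
```

>>> jog_arm([
  [0.0001, -0.001, 0, -0.3],
  [0.0002, -0.002, 0, -0.7],
  [0.0004, -0.003, 0, -1.1],
])

```text
time: 14.93
tool_pos: [0.5726, -0.0329, 0.0622]
tool_rot: [0.0, 0.998, -0.061, -0.0]
contact_force: [0.1, -1.0, -0.1]
gripper_width: -0.002
```

>>> jog_arm([
  [0.0001, -0.001, 0, -0.3],
  [0.0002, -0.002, 0, -0.7],
  [0.0004, -0.003, 0, -1.1],
])

```text
time: 15.18
tool_pos: [0.5734, -0.03, 0.0622]
tool_rot: [0.0, 0.999, -0.052, -0.0]
contact_force: [-0.9, -0.0, 0.3]
gripper_width: 0.001
```

>>> jog_arm([
  [0.0001, -0.001, 0, -0.3],
  [0.0002, -0.002, 0, -0.7],
  [0.0003, -0.003, 0, -1.1],
])

```text
time: 15.43
tool_pos: [0.5741, -0.027, 0.0622]
tool_rot: [0.0, 0.999, -0.042, 0.0]
contact_force: [0.5, -1.3, 0.5]
gripper_width: 0.002
```

>>> jog_arm([
  [0.0001, -0.001, 0, -0.3],
  [0.0002, -0.002, 0, -0.7],
  [0.0003, -0.003, 0, -1.1],
])

```text
time: 15.68
tool_pos: [0.5746, -0.0241, 0.0622]
tool_rot: [0.0, 0.999, -0.033, 0.0]
contact_force: [0.5, -1.3, 0.1]
gripper_width: 0.004
```

>>> jog_arm([
  [0.0001, -0.001, 0, -0.3],
  [0.0002, -0.002, 0, -0.7],
  [0.0003, -0.003, 0, -1.1],
])

```text
time: 15.93
tool_pos: [0.5751, -0.0225, 0.0623]
tool_rot: [0.002, 1.0, -0.023, -0.0]
contact_force: [-0.6, -8.0, -0.5]
gripper_width: -0.002
```

>>> jog_arm([
  [0, 0, 0, 0],
])

```text
time: 16.02
tool_pos: [0.5751, -0.0224, 0.0623]
tool_rot: [0.001, 1.0, -0.023, 0.0]
contact_force: [0.1, -6.2, -0.2]
gripper_width: -0.002
```

```bash
python3 -c "
from h import *
s=manip.state();print(s['contact_force'],s['ft_torque'],pose(),s['joint_pos'])
g=grab('scene','s9');cv2.imwrite('pics/c9.png',cv2.resize(g[190:310,240:400],(800,600),interpolation=cv2.INTER_CUBIC))
s=manip.state();print(s['contact_force'],s['ft_torque'],pose())
"
```

```text
[ 0.0566 -6.151  -0.227 ] [-0.8804 -0.0416 -0.0309] [ 0.5751 -0.0224  0.0623 -2.653 ] [-0.1669  0.1011  1.8598 -0.0029  1.1802  1.4513]
[-0.0842 -5.8989  0.7166] [-0.8546  0.0647 -0.0309] [ 0.5751 -0.0224  0.0623 -2.6684]
```

View pics/c9.png

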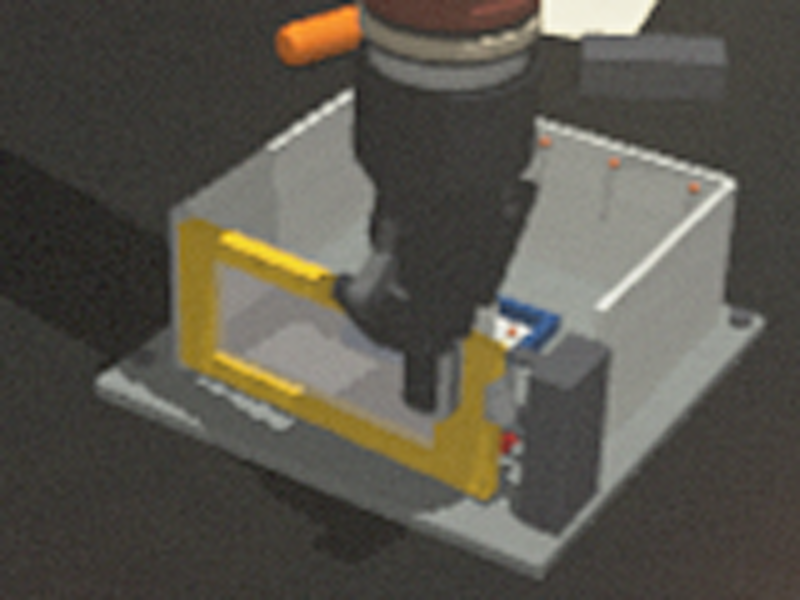

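>>> jog_arm([
  [0, -0.0005, 0, -0.2],
  [0.0001, -0.001, 0, -0.3],
])

```text
time: 16.23
tool_pos: [0.5753, -0.0218, 0.0623]
tool_rot: [0.002, 1.0, -0.021, 0.0]
contact_force: [-0.3, -7.4, 0.2]
gripper_width: -0.0
```

>>> jog_arm([
  [0, -0.0005, 0, -0.2],
  [0.0001, -0.001, 0, -0.3],
])

```text
time: 16.4
tool_pos: [0.5754, -0.0209, 0.0623]
tool_rot: [0.002, 1.0, -0.018, 0.0]
contact_force: [-0.6, -6.7, -0.1]
gripper_width: -0.003
```

>>> jog_arm([
  [0, -0.0005, 0, -0.2],
  [0, -0.001, 0, -0.3],
])

```text
time: 16.57
tool_pos: [0.5755, -0.02, 0.0623]
tool_rot: [0.002, 1.0, -0.015, 0.0]
contact_force: [0.5, -8.2, -0.5]
gripper_width: -0.005
```

>>> jog_arm([
  [0, -0.0005, 0, -0.2],
  [0, -0.001, 0, -0.3],
])

```text
time: 16.73
tool_pos: [0.5757, -0.0192, 0.0623]
tool_rot: [0.002, 1.0, -0.013, 0.0]
contact_force: [1.3, -8.6, -0.3]
gripper_width: -0.003
```

>>> jog_arm([
  [0, -0.0005, 0, -0.2],
  [0, -0.001, 0, -0.3],
])

```text
time: 16.9
tool_pos: [0.5758, -0.0183, 0.0623]
tool_rot: [0.002, 1.0, -0.01, 0.001]
contact_force: [1.3, -8.6, -1.7]
gripper_width: 0.004
```

>>> jog_arm([
  [0, -0.0005, 0, -0.2],
  [0, -0.001, 0, -0.3],
])

```text
time: 17.07
tool_pos: [0.576, -0.0174, 0.0623]
tool_rot: [0.002, 1.0, -0.008, 0.001]
contact_force: [2.1, -8.9, -2.0]
gripper_width: -0.002
```

>>> jog_arm([
  [0, -0.0005, 0, -0.2],
  [0, -0.001, 0, -0.3],
])

```text
time: 17.23
tool_pos: [0.5761, -0.0166, 0.0623]
tool_rot: [0.002, 1.0, -0.005, 0.001]
contact_force: [2.2, -9.8, -2.1]
gripper_width: 0.001
```

>>> jog_arm([
  [0, -0.0005, 0, -0.1],
  [0, -0.001, 0, -0.3],
])

```text
time: 17.4
tool_pos: [0.5762, -0.0157, 0.0623]
tool_rot: [0.002, 1.0, -0.002, 0.001]
contact_force: [3.5, -9.9, -2.0]
gripper_width: 0.007
```

>>> jog_arm([
  [0, -0.0005, 0, -0.1],
  [0, -0.001, 0, -0.3],
])

```text
time: 17.57
tool_pos: [0.5764, -0.0148, 0.0624]
tool_rot: [0.003, 1.0, 0.0, 0.001]
contact_force: [3.2, -9.3, -3.2]
gripper_width: -0.003
```

>>> jog_arm([
  [-0.0002, -0.0005, 0, 0],
  [-0.0003, -0.001, 0, -0.1],
])

```text
time: 17.73
tool_pos: [0.576, -0.0124, 0.0624]
tool_rot: [0.001, 1.0, 0.001, 0.001]
contact_force: [0.2, 0.1, 0.0]
gripper_width: 0.003
```

>>> jog_arm([
  [-0.0002, -0.0005, 0, 0],
  [-0.0003, -0.001, 0, -0.1],
])

```text
time: 17.9
tool_pos: [0.5758, -0.0116, 0.0625]
tool_rot: [0.001, 1.0, 0.002, 0.001]
contact_force: [3.9, -6.9, -1.4]
gripper_width: 0.001
```

>>> jog_arm([
  [-0.0002, -0.0003, 0, 0],
  [-0.0003, -0.0003, 0, 0],
])

```text
time: 18.07
tool_pos: [0.5758, -0.0114, 0.0626]
tool_rot: [0.002, 1.0, 0.002, 0.002]
contact_force: [4.5, -5.9, -2.0]
gripper_width: -0.003
```

>>> jog_arm([
  [0, 0.001, 0, 0],
  [0, 0.002, 0, 0],
  [0, 0.003, 0, 0],
  [0, 0.004, 0, 0],
  [0, 0.005, 0, 0],
])

```text
time: 18.48
tool_pos: [0.5742, -0.0144, 0.0619]
tool_rot: [-0.0, 1.0, 0.002, -0.0]
contact_force: [-0.6, -0.3, -0.1]
gripper_width: 0.0
```

>>> jog_arm([
  [0, 0.003, 0, 0],
  [0, 0.008, 0, 0],
  [0, 0.016, 0, 0],
  [0, 0.026, 0, 0],
  [0, 0.036, 0, 0],
])

```text
time: 18.9
tool_pos: [0.5747, -0.0519, 0.0622]
tool_rot: [0.0, 1.0, 0.002, 0.0]
contact_force: [-0.6, -0.4, -0.3]
gripper_width: 0.004
```

>>> jog_arm([
  [0, 0.02, 0, 0],
  [0, 0.04, 0, 0],
  [0, 0.06, 0, 0],
  [0, 0.075, 0, 0],
  [0, 0.08, 0, 0],
])

```text
time: 19.32
tool_pos: [0.5751, -0.1336, 0.0624]
tool_rot: [0.0, 1.0, 0.001, 0.0]
contact_force: [-0.0, 0.3, -0.1]
gripper_width: -0.0
```

```bash
python3 -c "
from h import *
print(manip.state()['contact_force'],pose())
g=grab('scene','s10');t=grab('top','t10')
o=np.hstack([cv2.resize(g[190:310,240:400],(400,300),interpolation=cv2.INTER_CUBIC),cv2.resize(t[195:315,230:390],(400,300),interpolation=cv2.INTER_CUBIC)])
cv2.imwrite('pics/c10.png',o)
"
```

```text
[-0.0056  0.345  -0.0973] [ 0.5751 -0.1336  0.0624  0.0596]
```

View pics/c10.png

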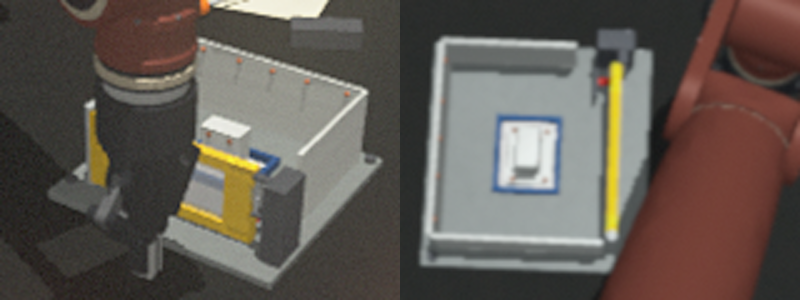

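>>> jog_arm([
  [0, 0, -0.02, 0],
  [0, 0, -0.04, 0],
  [0, 0, -0.06, 0],
  [0, 0, -0.08, 0],
  [0, 0, -0.08, 0],
])

```text
time: 19.83
tool_pos: [0.5778, -0.1308, 0.1473]
tool_rot: [0.001, 1.0, 0.002, 0.004]
contact_force: [0.6, -0.4, -0.2]
gripper_width: -0.0
```

>>> jog_arm([
  [0, 0, 0, 0],
  [0, 0, 0, 0],
  [0, 0, 0, 0],
  [0, 0, 0, 0],
  [0, 0, 0, 0],
])

```text
time: 20.25
tool_pos: [0.5743, -0.1306, 0.1408]
tool_rot: [-0.0, 1.0, 0.002, -0.001]
contact_force: [0.5, -0.9, 0.1]
gripper_width: 0.001
```

```bash
python3 -c "
from h import *
t=grab('top','t11')
def ang(f):
  hsv=cv2.cvtColor(f,cv2.COLOR_BGR2HSV); y=cv2.inRange(hsv,(22,120,110),(35,255,255)); s=np.zeros_like(y); s[215:300,295:345]=y[215:300,295:345]
  c=np.vstack(cv2.findContours(s,0,1)[0])[:,0].astype(float); w=cast('top',c,.094)[:,:2]; return cv2.minAreaRect((w*1000).astype(np.float32))
print(ang(cv2.imread('pics/t10.png')),ang(t))
a=cv2.imread('pics/top0.png')
for n,r in dict(jar=np.s_[215:260,410:450],mark=np.s_[178:200,372:420],bar=np.s_[250:290,140:178],driver=np.s_[315:355,120:200]).items(): print(n,cv2.absdiff(a[r],t[r]).mean())
print(manip.state()['contact_force'],manip.state()['time'])"
```

```text
((513.8931884765625, 8.061895370483398), (12.815974235534668, 175.1741485595703), 89.20866394042969) ((513.8971557617188, 7.279757976531982), (175.05821228027344, 13.246585845947266), 0.00964424479752779)
jar 0.8724074074074074
mark 47.88478535353536
bar 0.8671052631578947
driver 0.6708333333333333
[ 0.1015 -0.1481 -0.2814] 20.3
```

```bash
python3 -c "
from h import *
a=cv2.imread('pics/scene0.png');b=cv2.imread('pics/s10.png');r=np.s_[345:410,325:355];print(cv2.absdiff(a[r],b[r]).mean(),cv2.imread('pics/t11.png')[189,380:415:8])
print(manip.job_done())"
```

```text
2.8964102564102565 [[ 65  74 125]
 [ 80  89 141]
 [ 91 101 151]
 [ 79  90 142]
 [ 63  73 128]]
the job is handed in; nothing more can be done
None
```

The bracket is flat in the blue-edged nest and released, and the yellow gate is latched shut. I handed the job in at about 20.3 s. No verdict was reported.

- **Bracket:** I took the larger white bracket and set it in the nest. The scene and top pictures afterwards show its foot inside the blue fence, standing upright and roughly centred.
- **Gate:** I pushed it slowly.
  - Resistance began about 8–10 mm before the snap (12 mm was expected). It rose to about 10 N at the readings after each short step, then fell to about 0.
  - I went on about 3 mm with 6–7 N, then backed away. The highest reading I saw was about 10 N, below the 14 N limit, but the force between readings was not recorded.
- **Gate stays shut:** with the gripper well clear, two top pictures about a second apart show the gate at about 0°. The second reads within 1° of the first, which is measuring noise.
- **Bystanders:** the jar, bar and screwdriver are unchanged in the top picture. The top view of the marker disagreed because the arm hides it there. The scene view shows the marker essentially unchanged.

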